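Press a button badge with desk-mounted locking pliers

TASK

Push the die carriage with the blue badge fully home under the jaw of the locking pliers, then press the red handle down until the pliers snap over centre and stay locked on the badge by themselves once you let go, without bearing down hard on the handle. Then push the yellow release lever so that the jaw springs open, leaving the badge back pressed fully in and the carriage home. Press the badge only with the pliers, and leave the mug, pen cup, mouse and phone alone.

Things in the scene. Friction and masses are not known exactly. Their poses are not given: they have to be found in the camera images.
- pliers: Locking pliers fixed on a grey base plate (100 mm in x, y -220 to +210 mm, 10 mm thick) on the desk. Origin at desk level, z up. They lie along its y axis: jaws to -y, red handle and yellow release lever to +y; x is across, away from the robot. The steel head at y -55 to +11 mm is 83 mm tall, the open jaw about 95 mm high. A black fixed lower handle lies under the red one, top 39 mm.
- knob (a point): Middle of the black square knob (16 x 16 mm, 40 mm tall, top 65 mm above the desk, this point 50 mm above the desk) that stands upright on the outer end of the die carriage. It is 164 mm to -y of the pliers' origin when the carriage is home. Push it to pliers' +y to send the carriage home; it slides with about 4 N and stops hard.
- carriage (a joint): How far the die carriage is drawn out towards pliers' -y, in m: 0 fully home under the jaw (hard stop), at most 0.05.
- badge_back (a joint): How far the brass back disc (39 mm across) has been pressed into the blue badge front on the carriage, in m: 0 standing 6 mm proud, 0.006 fully in. A tight fit, about 16 N.
- jaw (a joint): Angle of the upper jaw in rad: about 0 to 0.08 open, about 0.15 shut on the badge. It hardly changes (under 0.01) around the locking point, so it does not show whether the pliers have gone over centre.
- handle: The red upper handle with its steel neck. Origin on its pivot, 75 mm above the desk and 10 mm to -y of the pliers' origin; it swings down about the pliers' x axis. The red grip is 26 mm wide, 14 mm thick and runs from 45 to 150 mm from the pivot. It starts raised by about 0.45 to 0.75 rad and is roughly level when locked.
- handle_pad (a point): Place to press down: top of the red grip, 115 mm from its pivot. It locks 73 to 91 mm above the desk, as set by a screw that cannot be seen. It takes 6 to 10 N here, fading to about 2 N at dead centre; some 5 mm lower it meets a stop (about 12 N per mm) and stays locked when let go; let go before dead centre, it springs up. More than 30 N here harms it.
- release (a joint): Angle of the release lever in rad: 0 at rest, grows up to 1.0 as its outer yellow pad is pushed down; a light spring returns it.
- lever_pad (a point): Middle of the top of the yellow release pad (28 mm across x, 22 mm along y), 201 mm to +y of the pliers' origin, about 79 mm above the desk at rest. It swings down about a pivot 158 mm to +y and 63 mm up. Pushed down (2 to 5 N, then up to 10 N more as it lifts the locked handle; free play of up to 20 mm first; 40 mm in all) it lifts the red handle over centre, which then springs up.
- mug: White mug, 76 mm across, 85 mm tall, origin under its centre. Bystander.
- pen_cup: Black square pen cup, 75 mm wide, 85 mm tall, pens up to 123 mm, origin under its centre. Bystander.
- mouse: Black computer mouse, 105 x 60 mm, 34 mm tall, origin under its centre. Bystander.
- phone: Phone lying flat, 72 x 148 mm, 9 mm thick, origin under its centre. Bystander.

How it is judged:
By the outcome, as a careful person would: the job done as asked, in the order asked, and still so for the second after the job is handed in, with the robot touching nothing.
It also fails if it takes over 72 s, if anything falls off the work surface, if the arm or the gripper's body presses on something with over 40 N, if the wrist force passes 120 N, or if a joint passes its speed limit or range.

ROBOT

A 6-joint arm with a two-finger parallel gripper is mounted at the origin on the work surface. World frame = base frame: x ahead of the robot, y to its left, z up, the work surface at z = 0. Lengths are in m, angles in rad, forces in N, time in s.
With the tool pointing down it reaches from about 0.225 to 0.875 m from the base axis. Payload 3.4 kg.
Tool frame: the origin (TCP) lies between the finger pads; the fingertips stand 17 mm ahead of it and the grasp point (between the pads) lies 2 mm behind it; y points along the fingers, z is the direction in which the jaws open and shut, and the axes are right-handed (so a half turn about y gives the same grasp; the last joint's range is limited). The gripper opens to 85 mm and grips with 20 to 120 N. Pads are 22 mm wide; open, the fingers measure 114 mm over their backs; the gripper's body (76 mm by 85 mm) begins 54 mm behind the grasp point. The pads swing forward as they close: fully open they stand 13 mm farther back than shut.
Start: joints at [-1.27, 0.276, 1.505, -0, 1.361, -0.121], TCP at [0.235, -0.525, 0.224] pointing down, gripper open.
Joint ranges: [-2.89, 2.89], [-0.75, 2.08], [0.22, 2.7], [-1.18, 4.32], [0.11, 2.71], [-2.7, 2.7]. Speed limits (rad/s): [2.57, 2.57, 3.14, 3.14, 3.14, 3.14].

INTERFACE

Orientations are given as a unit quaternion [w, x, y, z].
In Python, from rig import manip, get_image, camera_model, sign_off, spot_in, silhouettes, spot_point gives the robot as it stands.
- The arm moves only by the tool jog_arm, never from a script. Its argument "targets" is a list of rows, each a list of 3 entries, a list of its own where there are three numbers: the finger opening in m, from 0 to 0.0854, then the shift along the world's x, y, z in m, then the turn about the world's z in rad. In form: [[claw, [x, y, z], spin], ...]. A call has 1 to 10 rows; each row shifts and turns the commanded pose from where the row before left it; what a row does not reach is not made up. A row lasts 1/8 s, in which the tool goes at most 62.5 mm and 10.7 degrees, less where a joint would pass 70% of its speed; a pose out of reach is approached as far as the arm can. A call with a gripper value outside its range is refused whole. The fingers move at their own pace and stop on an object; "force" is the grip in N (left out, the last holds). Time passes only in rows, so rows that do not move let the fingers close. It gives the time, the measured TCP pose, the force and the opening at its end, in the units of the state.
- manip.get_state(): the state, without advancing time (a new reading comes with each control period).
- get_image(name): name is "scene" or "top" or "wrist"; returns (picture, depth): 480x640x3 uint8, red, green, blue; 480x640 float32, m along the optical axis (not along the pixel's ray), 0 where there is no reading.
- camera_model(name): a dict with "mtx" (3x3 intrinsics, pixels), "world_from_camera" (4x4, takes a point from camera to world coordinates). Camera axes: x right, y up, looking along -z (the intrinsics and any distortion apply to the point x, -y, -z); pixel columns grow to the right and rows downward; lengths in m; the calibration is good to about 2 mm. A picture is of the moment at which its call begins: read the wrist's pose just before it. camera_model takes no time and is no camera call; for the wrist camera it gives the pose at the moment of the call.
- sign_off(): hands the job in, once; it reports no verdict.
Trained networks look in the newest picture that a camera, given by its name, has taken for a name from the list of things; names that differ only in an ending like _2 or _b are one class to them, and where a whole thing is asked for, a point or a joint stands for the part that bears it (a point fixed in the world has none). Each returns a list of dicts, best first, with "score" (0 to 1); they miss things now and then, are a little off and sometimes report something else, mostly with a low value. They report only what shows in the picture. A call takes as long as a camera call.
- spot_in(name, camera): "position" ([column, row] in pixels, amid what is visible of it).
- silhouettes(name, camera): "mask" (480x640 bool, what is visible of it) and "position" ([column, row] in pixels, amid what is visible of it).
- spot_point(name, camera): "position" ([column, row] in pixels: a listed point, or the origin of a listed thing).
The state is a dict: "clock": time; "qpos": joint angles; "qd": joint speeds; "effort": joint torques, N m; "position": TCP position; "ee_rot": TCP orientation; "contact_force": force on the tool from outside, world axes, zero at the start; "moment": the same for the moment, N m; "width": finger opening in m.
Only numpy, scipy, OpenCV 4.12 (cv2) and the standard library are available. Lean on these libraries where they do the work, as an engineer would, in place of code of your own. Each camera call takes 0.05 s, during which the arm holds its last target.

## Working session

There is one attempt and no reset: what is moved stays moved. The work goes in short steps, Python scripts to look and compute and a tool call to move; the robot and the scene stay as the last step left them, time stands still between calls to the robot, and variables do not carry over. Pictures are saved under pics/ and viewed, and the job is handed in when it is done.

Besides the shell and the picture viewer there is one more tool, called by a JSON object that holds its "op" and its "data". jog_arm: Moves the arm, as the interface text tells. Its arguments: {"type":"object","properties":{"targets":{"type":"array","items":{"type":"array"}},"force":{"type":"number"}},"required":["targets"]}

```bash
ls; mkdir -p pics
cat > h.py <<'E'
import numpy as np, cv2
from rig import manip, get_image, camera_model, sign_off, spot_in, silhouettes, spot_point
def save(n,im): cv2.imwrite('pics/'+n+'.png',im[:,:,::-1])
def ray(cam,px):
    m=camera_model(cam);K=np.array(m['mtx']);T=np.array(m['world_from_camera'])
    d=np.linalg.inv(K)@np.array([px[0],px[1],1.]);d=np.array([d[0],-d[1],-d[2]])
    return T[:3,3],T[:3,:3]@d
def at_z(cam,px,z):
    o,d=ray(cam,px);return o+d*(z-o[2])/d[2]
def proj(cam,p):
    m=camera_model(cam);K=np.array(m['mtx']);T=np.array(m['world_from_camera'])
    c=T[:3,:3].T@(np.asarray(p)-T[:3,3]);q=K@np.array([c[0],-c[1],-c[2]]);return q[:2]/q[2]
def dep(cam,px,D):
    c,r=int(round(px[0])),int(round(px[1]));w=D[r-2:r+3,c-2:c+3];w=w[w>0]
    o,d=ray(cam,px);return o+d*np.median(w)
E
python3 - <<'E'
from h import *
np.set_printoptions(precision=4,suppress=True)
s=manip.get_state();print(s)
for c in('scene','top'):
    im,D=get_image(c);save(c+'0',im)
    m=camera_model(c);print(c,m)
    for n in('pliers','knob','handle','handle_pad','lever_pad'):
        for r in spot_point(n,c)[:2]:
            px=r['position'];print(c,n,r['score'],px,dep(c,px,D))
E
```

```text
pics
{'clock': 0.0, 'qpos': array([-1.27  ,  0.2766,  1.5061, -0.    ,  1.3607, -0.121 ]), 'qd': array([-0.0007, -0.0006,  0.0004,  0.0001, -0.0004,  0.0015]), 'effort': array([ -0.0004, -41.6781, -24.5806,  -0.0003,   0.0109,  -0.    ]), 'position': array([ 0.2353, -0.5241,  0.2231]), 'ee_rot': array([ 0.148 , -0.1481,  0.6921, -0.6908]), 'contact_force': array([-0.4287, -0.2467, -0.0272]), 'moment': array([-0.0337, -0.0217,  0.0071]), 'width': 0.08577596664951204}
scene {'mtx': array([[622.786 ,   0.    , 323.4235],
       [  0.    , 622.786 , 238.7996],
       [  0.    ,   0.    ,   1.    ]]), 'world_from_camera': array([[ 0.5205, -0.691 ,  0.5016,  0.988 ],
       [ 0.8538,  0.4131, -0.3168, -0.2041],
       [ 0.0116,  0.5932,  0.805 ,  0.778 ],
       [ 0.    ,  0.    ,  0.    ,  1.    ]])}
scene pliers 0.79 [259.8, 299.0] [ 0.5548 -0.0357  0.0114]
scene knob 0.66 [105.0, 314.4] [ 0.5016 -0.2306  0.0642]
scene knob 0.56 [196.2, 244.2] [ 0.4183 -0.0727  0.0091]
scene handle 0.98 [246.7, 268.5] [ 0.5452 -0.0446  0.0843]
scene handle_pad 0.63 [304.8, 221.6] [0.5586 0.0383 0.1462]
scene lever_pad 0.92 [393.6, 231.9] [0.5938 0.1612 0.0808]
top {'mtx': array([[444.1972,   0.    , 315.9011],
       [  0.    , 444.1972, 239.9571],
       [  0.    ,   0.    ,   1.    ]]), 'world_from_camera': array([[-0.0589,  0.9674, -0.2464,  0.4035],
       [-0.9983, -0.0564,  0.0171,  0.042 ],
       [ 0.0026,  0.247 ,  0.969 ,  0.7533],
       [ 0.    ,  0.    ,  0.    ,  1.    ]])}
top pliers 0.8 [353.4, 268.3] [ 0.5292 -0.0264  0.0647]
top knob 0.56 [480.2, 280.0] [ 0.4991 -0.2232  0.0644]
top handle 0.78 [360.3, 257.1] [ 0.5419 -0.0361  0.0872]
top handle_pad 0.87 [305.2, 237.7] [0.5609 0.0462 0.1508]
top lever_pad 0.83 [232.2, 231.6] [0.596  0.1607 0.0797]
top lever_pad 0.55 [377.3, 341.6] [ 0.4158 -0.0612  0.009 ]
```

View pics/scene0.png

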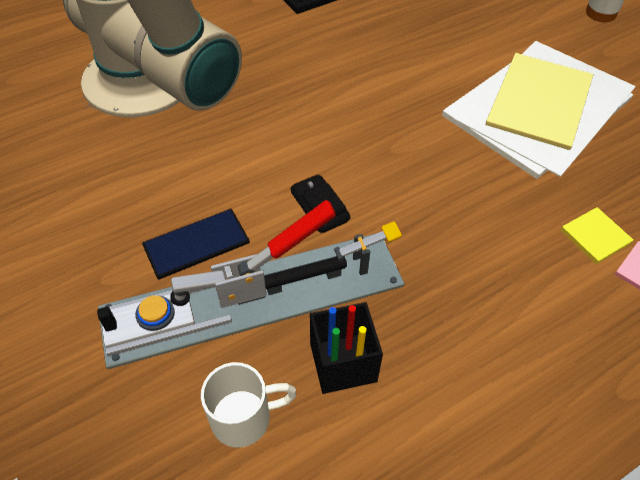

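View pics/top0.png

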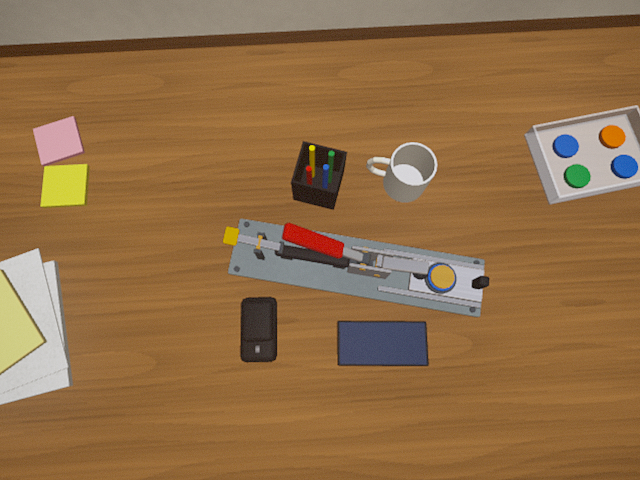

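The scene view shows the knob at about (105,317), the badge at (154,312), the raised red handle at (300,230) and the yellow pad at (392,231). The carriage is drawn out. Next I'll refine the geometry.

Run:
```python
from h import *
from scipy.spatial.transform import Rotation as R
np.set_printoptions(precision=4,suppress=True)
s=manip.get_state();q=s['ee_rot'];print(R.from_quat([*q[1:],q[0]]).as_matrix())
def cloud(c,mask,D):
    m=camera_model(c);K=np.array(m['mtx']);T=np.array(m['world_from_camera'])
    v,u=np.nonzero(mask&(D>0));z=D[v,u]
    P=np.stack([(u-K[0,2])/K[0,0]*z,-(v-K[1,2])/K[1,1]*z,-z],1)
    return P@T[:3,:3].T+T[:3,3]
for c in('scene','top'):
    im,D=get_image(c)
    for n,lo,hi in(('knob',.06,.07),('lever_pad',.074,.086),('handle',.05,.3)):
        for r in silhouettes(n,c)[:2]:
            mk=r['mask'];P=cloud(c,mk,D)
            if n=='lever_pad':
                h=cv2.cvtColor(im,cv2.COLOR_RGB2HSV);P=cloud(c,mk&(h[...,1]>150)&(h[...,2]>100),D)
            S=P[(P[:,2]>lo)&(P[:,2]<hi)]
            print(c,n,r['score'],r['position'],mk.sum(),len(S),np.median(S,0) if len(S) else '',S.min(0) if len(S) else '',S.max(0) if len(S) else '')
```

```text
[[-0.9123  0.0001  0.4094]
 [-0.4094 -0.0002 -0.9123]
 [ 0.     -1.      0.0002]]
scene knob 0.81 [143.5, 317.0] 3114 129 [ 0.4981 -0.2311  0.0638] [ 0.4893 -0.2392  0.0601] [ 0.5055 -0.2229  0.0669]
scene knob 0.19 [153.7, 308.2] 565 0   
scene lever_pad 0.9 [375.9, 239.0] 668 240 [0.5914 0.1603 0.079 ] [0.5757 0.1485 0.0744] [0.6038 0.1717 0.0847]
scene handle 0.82 [293.9, 233.0] 1716 1683 [0.5591 0.0234 0.1343] [ 0.5358 -0.041   0.0816] [0.5797 0.0753 0.1713]
scene handle 0.68 [154.9, 309.6] 603 0   
top knob 0.87 [451.5, 280.3] 2090 88 [ 0.4985 -0.2265  0.0648] [ 0.491  -0.2346  0.0602] [ 0.507  -0.2195  0.0681]
top lever_pad 0.8 [246.1, 239.5] 605 233 [0.5904 0.164  0.0795] [0.5764 0.1518 0.0742] [0.6051 0.1754 0.0846]
top handle 0.59 [319.2, 242.7] 1305 1300 [0.557  0.03   0.1371] [ 0.5381 -0.0396  0.0819] [0.5792 0.0778 0.1697]
```

{"op": "jog_arm", "data": {"targets": [[0, [0.032, 0.032, 0], 0.12], [0, [0.032, 0.032, 0], 0.12], [0, [0.032, 0.032, 0], 0.12], [0, [0.032, 0.032, 0], 0.12], [0, [0.032, 0.032, 0], 0.12], [0, [0.032, 0.032, 0], 0.12], [0, [0.032, 0.032, 0], 0.12], [0, [0.03, 0.037, 0], 0.076], [0, [0, 0, 0], 0], [0, [0, 0, 0], 0]]}}

```text
clock: 2.25
position: [0.4891, -0.2639, 0.2239]
ee_rot: [-0.438, 0.439, -0.555, 0.555]
contact_force: [-0.7, 0.4, 0.3]
width: -0.0002
```

{"op": "jog_arm", "data": {"targets": [[0, [0, 0.0, -0.04], 0], [0, [0, 0.0, -0.04], 0], [0, [0, 0, -0.04], 0], [0, [0, 0, 0], 0]]}}

```text
clock: 2.75
position: [0.4864, -0.2634, 0.1013]
ee_rot: [0.437, -0.439, 0.558, -0.553]
contact_force: [-0.4, -0.3, 0.2]
width: -0.0002
```

Run:
```python
from h import *
for c in ('scene','wrist'):
    im,D=get_image(c);save(c+'1',im)
    s=manip.get_state();print(s['position'],s['contact_force'],proj(c,s['position']+[0,0,-.017]))
    for r in spot_point('knob',c)[:2]: print(c,r['score'],r['position'],dep(c,r['position'],D))
```

```text
[ 0.48817075 -0.26435227  0.1034136 ] [ 0.14215853  0.82531665 -0.33576571] [ 70.88054226 309.7126399 ]
scene 0.56 [108.9, 314.8] [ 0.50302172 -0.22660339  0.06151343]
[ 0.49012118 -0.26515556  0.1055748 ] [-0.43813511  0.27897845  0.65096172] [325.96164036 283.71158178]
wrist 0.82 [326.3, 189.4] [ 0.49923861 -0.22911924  0.06610365]
```

View pics/scene1.png

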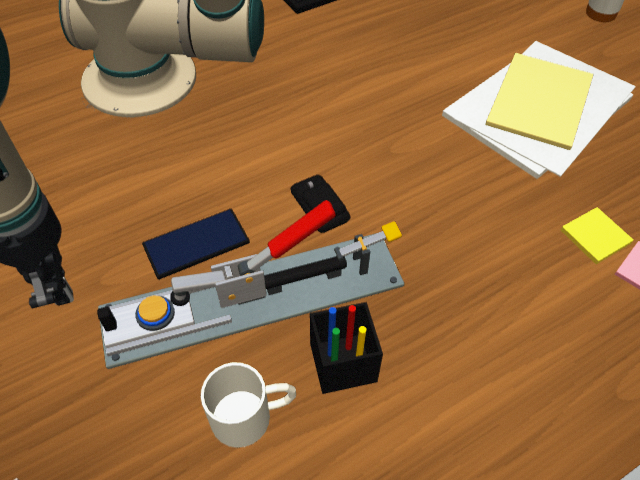

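View pics/wrist1.png

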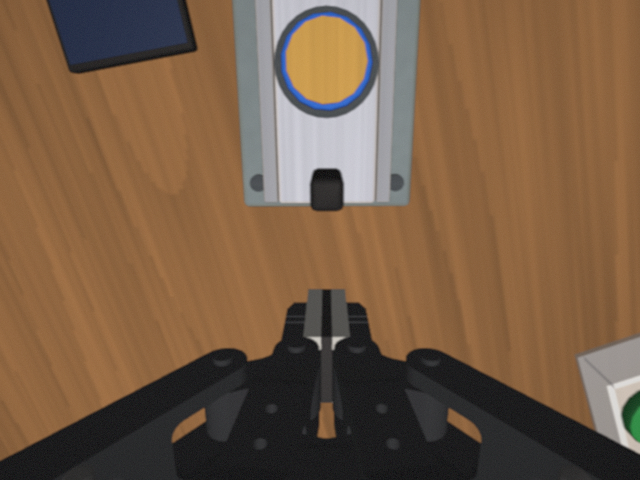

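The wrist view shows the knob at (327,189), straight ahead of the closed fingertips at (326,290), with the plate axis vertical. Next: lower and push.

{"op": "jog_arm", "data": {"targets": [[0, [0, 0, -0.022], 0], [0, [0, 0, -0.02], 0], [0, [0.002, 0.008, 0], 0], [0, [0.002, 0.008, 0], 0], [0, [0.002, 0.008, 0], 0], [0, [0.002, 0.008, 0], 0], [0, [0.001, 0.004, 0], 0], [0, [0.001, 0.004, 0], 0]]}}

```text
clock: 3.95
position: [0.4996, -0.2233, 0.062]
ee_rot: [-0.439, 0.439, -0.555, 0.555]
contact_force: [0.2, -0.6, 0.0]
width: -0.0
```

{"op": "jog_arm", "data": {"targets": [[0, [0.001, 0.004, 0], 0], [0, [0, 0, 0], 0]]}}

```text
clock: 4.2
position: [0.5004, -0.2194, 0.0618]
ee_rot: [0.439, -0.439, 0.555, -0.555]
contact_force: [0.7, 0.8, 0.4]
width: 0.0001
```

Run:
```python
from h import *
im,D=get_image('wrist');save('wrist2',im);im,D=get_image('scene');save('scene2',im[200:400,0:400].repeat(2,0).repeat(2,1))
for k in range(4): 
  get_image('top');print(manip.get_state()['contact_force'])
```

```text
[-0.1698605  -0.48900217  0.08454887]
[-0.76386036 -0.21863219 -0.89077771]
[-0.37323681  0.31668752  0.24125328]
[-0.1676909   0.68774838  0.16062569]
```

View pics/wrist2.png

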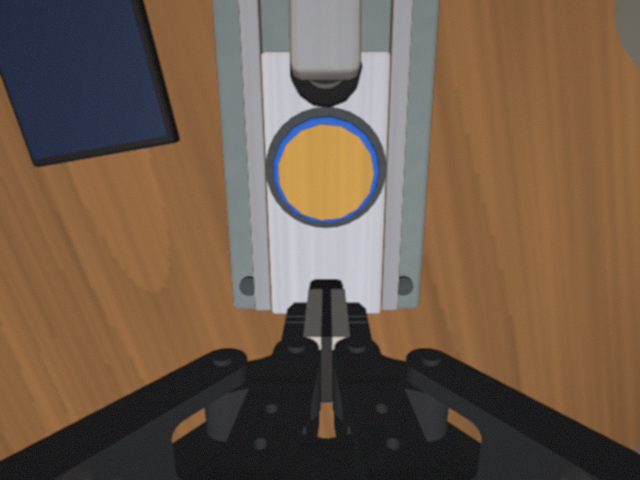

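View pics/scene2.png

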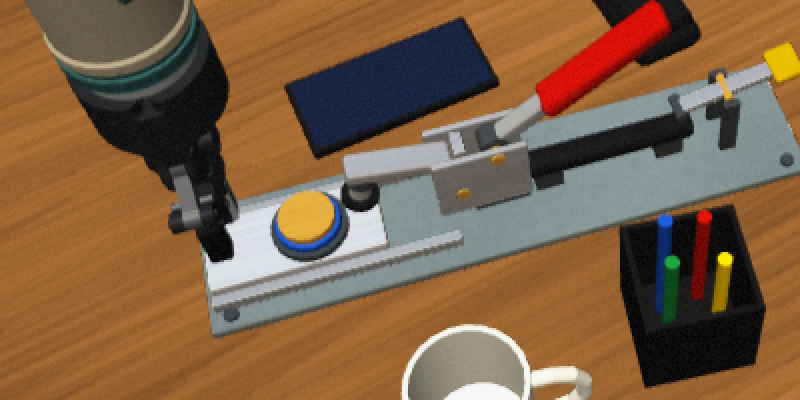

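{"op": "jog_arm", "data": {"targets": [[0, [0.001, 0.004, 0], 0], [0, [0.001, 0.004, 0], 0], [0, [0.001, 0.004, 0], 0]]}}

```text
clock: 4.88
position: [0.5035, -0.2072, 0.0619]
ee_rot: [-0.439, 0.439, -0.555, 0.555]
contact_force: [0.5, 1.0, 0.0]
width: 0.0003
```

{"op": "jog_arm", "data": {"targets": [[0, [0.001, 0.004, 0], 0], [0, [0.001, 0.004, 0], 0]]}}

```text
clock: 5.12
position: [0.5055, -0.1993, 0.0619]
ee_rot: [-0.439, 0.438, -0.555, 0.555]
contact_force: [-0.7, -0.6, -0.4]
width: -0.0001
```

{"op": "jog_arm", "data": {"targets": [[0, [0.001, 0.004, 0], 0]]}}

```text
clock: 5.25
position: [0.5065, -0.1953, 0.0619]
ee_rot: [-0.439, 0.439, -0.555, 0.555]
contact_force: [-0.4, 0.7, -0.1]
width: -0.0
```

Run:
```python
from h import *
im,D=get_image('wrist');save('wrist3',im);im,D=get_image('scene');save('scene3',im[200:400,0:400].repeat(2,0).repeat(2,1))
```

```text
(no output)
```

View pics/wrist3.png

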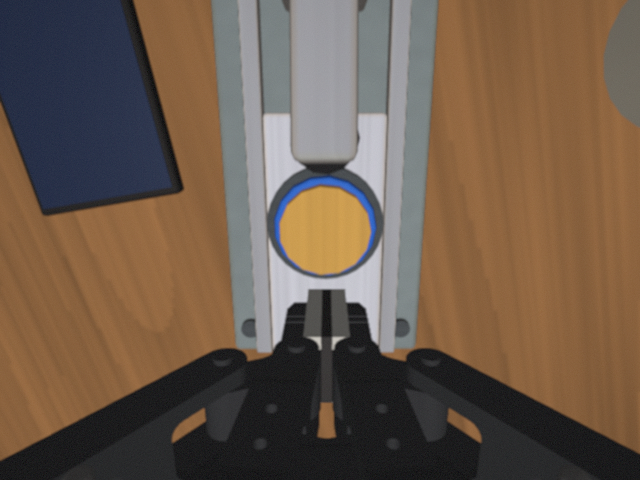

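View pics/scene3.png

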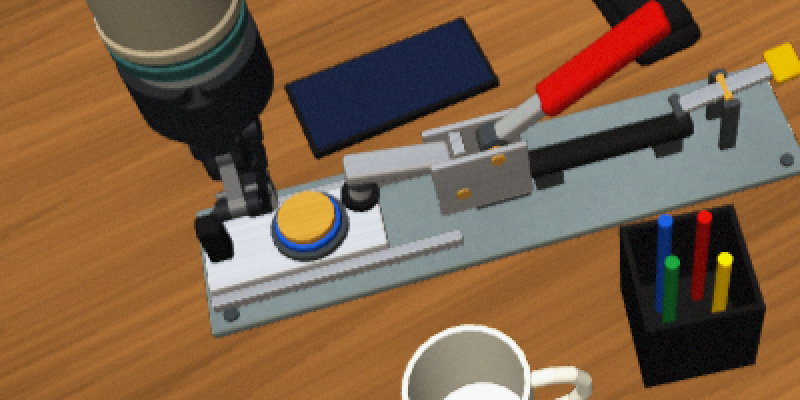

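Run:
```python
from h import *
np.set_printoptions(precision=4,suppress=True)
im,D=get_image('scene');p=manip.get_state()['position'];print(p)
print(proj('scene',p),proj('scene',p-[0,0,.017]),proj('scene',[.4992,-.2291,.065]))
cr=im[240:360,60:180].repeat(6,0).repeat(6,1)[:600];save('crop4',cr)
for c,r in((120,302),(118,298),(122,306),(107,312),(107,325),(110,318),(125,290)): print(c,r,dep('scene',(c,r),D))
im,D=get_image('wrist')
for c,r in((316,293),(336,293),(326,300),(316,320),(326,225),(290,330)): print(c,r,dep('wrist',(c,r),D))
im,D=get_image('top');save('top4',im[200:340,380:520].repeat(4,0).repeat(4,1));print(proj('top',p-[0,0,.017]))
```

```text
[ 0.5064 -0.1954  0.0619]
[132.5113 305.9044] [135.4946 312.3302] [105.3233 312.1342]
120 302 [ 0.5613 -0.2069  0.1616]
118 298 [ 0.5571 -0.207   0.1645]
122 306 [ 0.5644 -0.2069  0.157 ]
107 312 [ 0.4997 -0.2272  0.0644]
107 325 [ 0.5031 -0.2347  0.0417]
110 318 [ 0.5033 -0.2273  0.054 ]
125 290 [ 0.5222 -0.1958  0.1239]
316 293 [ 0.5053 -0.185   0.0769]
336 293 [ 0.5122 -0.1868  0.0765]
326 300 [ 0.5088 -0.1859  0.0824]
316 320 [ 0.5058 -0.1852  0.0966]
326 225 [ 0.5124 -0.1703  0.044 ]
290 330 [ 0.497  -0.187   0.0961]
[458.0573 278.4246]
```

View pics/crop4.png

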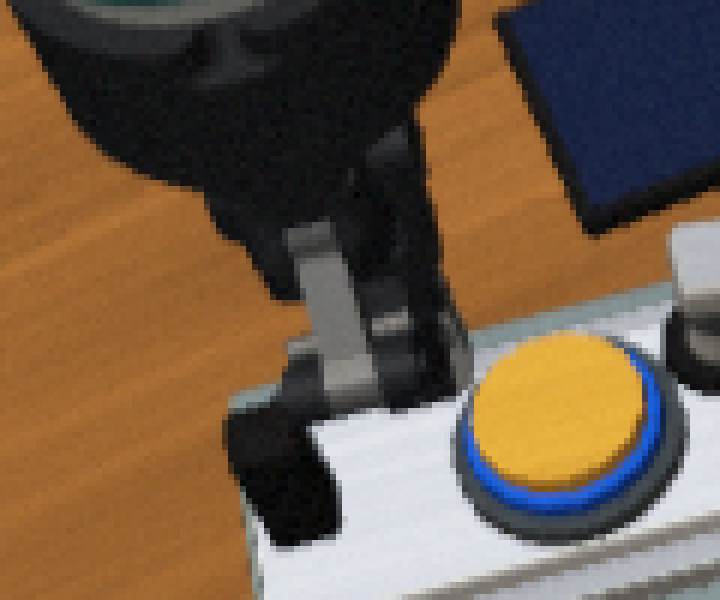

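View pics/top4.png

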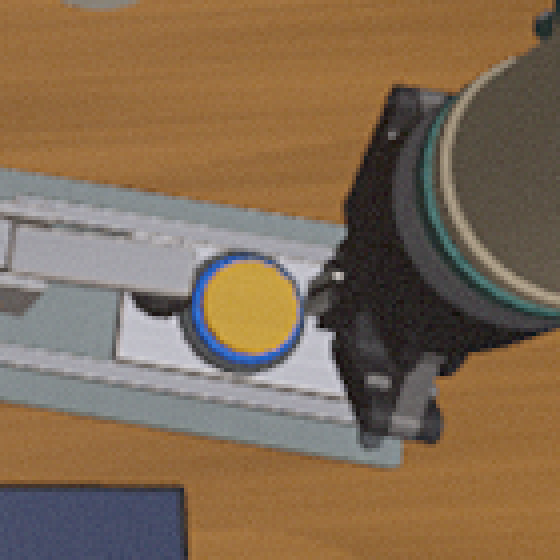

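Run:
```python
from h import *
np.set_printoptions(precision=4,suppress=True)
im,D=get_image('wrist')
for r in range(276,320,4): print(r,[dep('wrist',(c,r),D).round(3).tolist() for c in(314,326,338)], D[r,326])
T=np.array(camera_model('wrist')['world_from_camera']);print(T,manip.get_state()['position'])
im,D=get_image('scene')
for r in range(294,318,3): print(r,[dep('scene',(c,r),D).round(3).tolist() for c in(116,120,124,128,132,136)])
```

```text
276 [[0.501, -0.196, 0.032], [0.506, -0.197, 0.032], [0.511, -0.199, 0.032]] 0.1925451
280 [[0.499, -0.2, 0.026], [0.505, -0.202, 0.026], [0.511, -0.203, 0.026]] 0.20014386
284 [[0.499, -0.202, 0.026], [0.504, -0.204, 0.026], [0.51, -0.205, 0.026]] 0.20056757
288 [[0.498, -0.204, 0.026], [0.504, -0.205, 0.027], [0.51, -0.207, 0.027]] 0.19993496
292 [[0.505, -0.185, 0.076], [0.509, -0.186, 0.076], [0.513, -0.187, 0.076]] 0.14742252
296 [[0.505, -0.185, 0.079], [0.509, -0.186, 0.079], [0.513, -0.187, 0.079]] 0.144071
300 [[0.505, -0.185, 0.083], [0.509, -0.186, 0.082], [0.513, -0.187, 0.083]] 0.14108814
304 [[0.505, -0.185, 0.086], [0.509, -0.186, 0.086], [0.513, -0.187, 0.086]] 0.13695642
308 [[0.505, -0.185, 0.089], [0.509, -0.186, 0.088], [0.513, -0.187, 0.088]] 0.13456227
312 [[0.505, -0.185, 0.091], [0.509, -0.186, 0.091], [0.512, -0.187, 0.091]] 0.13294269
316 [[0.505, -0.185, 0.094], [0.509, -0.186, 0.094], [0.512, -0.187, 0.094]] 0.13150406
[[ 0.9728  0.2218  0.066   0.523 ]
 [-0.2314  0.9335  0.2738 -0.1269]
 [-0.0009 -0.2817  0.9595  0.2119]
 [ 0.      0.      0.      1.    ]
[... 501 characters left out ...]
3, -0.207, 0.162], [0.564, -0.203, 0.161], [0.566, -0.2, 0.159], [0.546, -0.195, 0.127], [0.514, -0.19, 0.076]]
306 [[0.563, -0.213, 0.16], [0.564, -0.209, 0.158], [0.565, -0.205, 0.156], [0.517, -0.201, 0.082], [0.518, -0.196, 0.08], [0.489, -0.191, 0.032]]
309 [[0.561, -0.214, 0.152], [0.48, -0.211, 0.028], [0.482, -0.207, 0.027], [0.484, -0.202, 0.027], [0.487, -0.197, 0.026], [0.492, -0.193, 0.029]]
312 [[0.48, -0.218, 0.026], [0.482, -0.213, 0.026], [0.485, -0.208, 0.026], [0.488, -0.204, 0.026], [0.491, -0.199, 0.026], [0.499, -0.195, 0.034]]
315 [[0.484, -0.22, 0.025], [0.487, -0.215, 0.025], [0.49, -0.21, 0.026], [0.493, -0.205, 0.026], [0.496, -0.201, 0.026], [0.502, -0.196, 0.032]]
```

The fingertips passed over the knob. Both the depth readings and the picture put the closed tips at about z = 0.075 with the TCP at 0.062, so they sit about 13 mm above the TCP, not 17 mm below. I'll use the measured value, and check clearance to the jaw before retrying.

Run:
```python
from h import *
np.set_printoptions(precision=4,suppress=True)
O=np.array([.5445,-.0336,0]);y=np.array([.2314,.9729,0]);x=np.array([.9729,-.2314,0])
f=lambda P:np.array([(P-O)@x,(P-O)@y,P[2]])
for cam in('top','scene'):
    im,D=get_image(cam)
    for n in('jaw','badge_back'):
        for r in silhouettes(n,cam)[:1]:
            v,u=np.nonzero(r['mask']);P=np.array([f(dep(cam,(a,b),D)) for a,b in list(zip(u,v))[::5]])
            print(cam,n,r['score'],r['position'],np.percentile(P,[2,50,98],axis=0))
s=manip.get_state();print(s['position'],s['qpos'])
im,D=get_image('scene')
# gripper lowest per y band
m=camera_model('scene');K=m['mtx'];T=np.array(m['world_from_camera'])
v,u=np.mgrid[200:330,0:180];z=D[200:330,0:180]
P=np.stack([(u-K[0,2])/K[0,0]*z,-(v-K[1,2])/K[1,1]*z,-z],-1).reshape(-1,3)@T[:3,:3].T+T[:3,3]
Q=np.stack([(P-O)@x,(P-O)@y,P[:,2]],1)
t=f(s['position']);print('tcp',t)
for d in range(-70,80,10):
    k=(abs(Q[:,1]-t[1]-d/1e3)<.005)&(Q[:,2]>.07)&(abs(Q[:,0])<.08)
    if k.sum()>3: print(d,k.sum(),Q[k,2].min(),Q[k,2].max())
```

```text
top jaw 0.98 [406.6, 267.0] [[-0.0096 -0.1115  0.0542]
 [-0.0018 -0.0719  0.0817]
 [ 0.0092 -0.0297  0.0886]]
top badge_back 0.84 [445.1, 276.5] [[-0.0165 -0.1574  0.0413]
 [ 0.0002 -0.1396  0.0439]
 [ 0.0175 -0.1235  0.0447]]
scene jaw 0.77 [191.3, 285.7] [[-0.0199 -0.117   0.0235]
 [ 0.0018 -0.0829  0.0797]
 [ 0.009  -0.0342  0.0882]]
scene badge_back 0.57 [153.5, 305.1] [[-0.0184 -0.1603  0.0397]
 [ 0.0008 -0.1425  0.0437]
 [ 0.0168 -0.1267  0.0446]]
[ 0.5064 -0.1957  0.0619] [-0.497   0.3694  1.8097  0.      0.9625 -0.2639]
tcp [ 0.0004 -0.1665  0.0619]
-40 38 0.20801059840573155 0.27958966974087185
-30 442 0.19987925672682028 0.3143298156264137
-20 717 0.1334044801807739 0.31901307620329755
-10 976 0.07726895361342334 0.3205202868055136
0 1209 0.07632151720010005 0.3190038038043896
10 1290 0.07098294946907147 0.3142126293168159
20 819 0.13537170494255069 0.30672464891929596
30 667 0.19926952843322987 0.2942628562878828
40 92 0.20335583253791623 0.2670877188080949
60 116 0.07021537461101635 0.09128174175930359
70 22 0.08457426879659102 0.08945742779166799
```

{"op": "jog_arm", "data": {"targets": [[0, [0, 0, 0.01], 0], [0, [-0.006, -0.024, 0], 0], [0, [-0.006, -0.024, 0], 0], [0, [-0.005, -0.023, 0], 0], [0, [0, 0, 0], 0], [0, [0, 0, -0.02], 0], [0, [0, 0, -0.02], 0], [0, [0, 0, 0], 0]]}}

```text
clock: 6.95
position: [0.4885, -0.265, 0.031]
ee_rot: [0.438, -0.439, 0.556, -0.553]
contact_force: [-0.6, -0.3, 0.4]
width: 0.0003
```

{"op": "jog_arm", "data": {"targets": [[0, [0.001, 0.004, 0], 0], [0, [0.001, 0.004, 0], 0], [0, [0.001, 0.004, 0], 0], [0, [0.001, 0.004, 0], 0], [0, [0.001, 0.004, 0], 0], [0, [0.001, 0.004, 0], 0]]}}

```text
clock: 7.7
position: [0.4953, -0.2433, 0.0322]
ee_rot: [-0.438, 0.439, -0.554, 0.555]
contact_force: [-2.2, -3.7, 2.5]
width: 0.0
```

{"op": "jog_arm", "data": {"targets": [[0, [0.001, 0.004, 0], 0], [0, [0.001, 0.004, 0], 0], [0, [0.001, 0.004, 0], 0], [0, [0.001, 0.004, 0], 0], [0, [0.001, 0.004, 0], 0], [0, [0.001, 0.004, 0], 0]]}}

```text
clock: 8.45
position: [0.5014, -0.2183, 0.0319]
ee_rot: [0.438, -0.439, 0.555, -0.555]
contact_force: [-2.1, -3.4, 2.6]
width: 0.0003
```

{"op": "jog_arm", "data": {"targets": [[0, [0.0005, 0.002, 0], 0], [0, [0.0005, 0.002, 0], 0]]}}

```text
clock: 8.7
position: [0.5023, -0.2145, 0.0319]
ee_rot: [0.438, -0.439, 0.555, -0.555]
contact_force: [-1.8, -3.1, 2.1]
width: 0.0001
```

{"op": "jog_arm", "data": {"targets": [[0, [0.0005, 0.002, 0], 0], [0, [0.0, 0.0, 0], 0]]}}

```text
clock: 8.95
position: [0.5029, -0.2123, 0.0318]
ee_rot: [0.439, -0.438, 0.555, -0.555]
contact_force: [-1.7, -2.8, 1.5]
width: 0.0002
```

{"op": "jog_arm", "data": {"targets": [[0, [0.0005, 0.002, 0], 0]]}}

```text
clock: 9.07
position: [0.503, -0.212, 0.0319]
ee_rot: [-0.438, 0.44, -0.554, 0.555]
contact_force: [-5.6, -11.0, 2.0]
width: -0.0001
```

{"op": "jog_arm", "data": {"targets": [[0, [0.0005, 0.002, 0], 0]]}}

```text
clock: 9.2
position: [0.5031, -0.212, 0.0319]
ee_rot: [-0.438, 0.441, -0.553, 0.555]
contact_force: [-7.3, -16.6, 1.1]
width: 0.0001
```

{"op": "jog_arm", "data": {"targets": [[0, [0.0005, 0.002, 0], 0]]}}

```text
clock: 9.32
position: [0.5031, -0.212, 0.032]
ee_rot: [-0.437, 0.443, -0.552, 0.556]
contact_force: [-10.2, -22.2, -0.8]
width: 0.0001
```

The force rises hard at the carriage's expected home position, so it is home. Next: back off, lift and move over the handle.

{"op": "jog_arm", "data": {"targets": [[0, [-0.004, -0.016, 0], 0], [0, [0, 0, 0.05], 0], [0, [0, 0, 0.05], 0], [0, [0, 0, 0.045], 0], [0, [0.012, 0.05, 0], 0], [0, [0.012, 0.05, 0], 0], [0, [0.012, 0.05, 0], 0], [0, [0.012, 0.05, 0], 0], [0, [0.013, 0.0525, 0], 0], [0, [0, 0.01, 0], 0]]}}

```text
clock: 10.58
position: [0.5618, 0.044, 0.1764]
ee_rot: [0.44, -0.439, 0.555, -0.553]
contact_force: [-0.5, -0.4, -1.1]
width: -0.0
```

Run:
```python
from h import *
np.set_printoptions(precision=4,suppress=True)
O=np.array([.5445,-.0336,0]);y=np.array([.2314,.9729,0]);x=np.array([.9729,-.2314,0])
f=lambda P:np.array([(P-O)@x,(P-O)@y,P[2]])
for c in('scene','top','wrist'):
    im,D=get_image(c);save(c+'5',im);p=manip.get_state()['position']
    for n in('handle_pad','knob'):
        for r in spot_point(n,c)[:1]: print(c,n,r['score'],r['position'],f(dep(c,r['position'],D)))
print(p,f(p),manip.get_state()['contact_force'])
im,D=get_image('scene');h=cv2.cvtColor(im,cv2.COLOR_RGB2HSV)
mk=silhouettes('handle','scene')[0]['mask'];v,u=np.nonzero(mk&(h[...,1]>150))
P=np.array([f(dep('scene',(a,b),D)) for a,b in zip(u,v)]);print(np.percentile(P,[2,50,98],axis=0))
k=abs(P[:,0])<.01;print(np.polyfit(P[k,1],P[k,2],1))
```

```text
scene handle_pad 0.6 [306.9, 220.6] [-0.0022  0.0758  0.1483]
scene knob 0.86 [134.4, 308.7] [ 0.0053 -0.1645  0.0617]
top handle_pad 0.75 [303.7, 236.2] [-0.0384  0.0734  0.2981]
top knob 0.63 [457.9, 278.2] [-0.1215 -0.0031  0.6023]
wrist handle_pad 0.88 [325.5, 269.3] [-0.0007  0.0766  0.1488]
[0.5613 0.0386 0.1769] [-0.0004  0.0741  0.1769] [0.6406 0.3752 0.103 ]
[[-0.0833  0.0256  0.0308]
 [ 0.0024  0.0674  0.1388]
 [ 0.0104  0.1087  0.167 ]]
[0.7172 0.0918]
```

View pics/scene5.png

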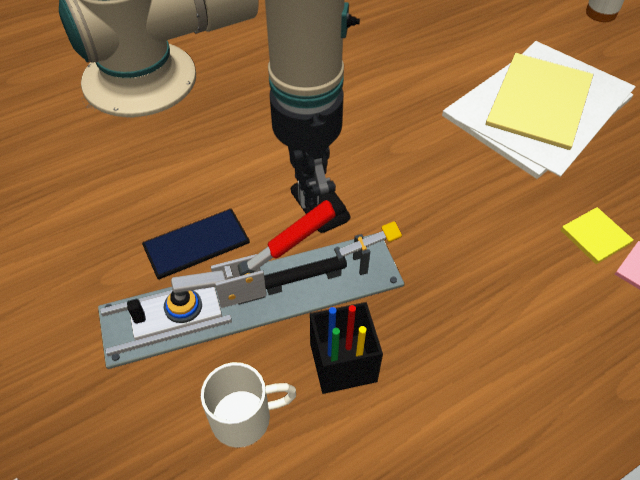

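View pics/wrist5.png

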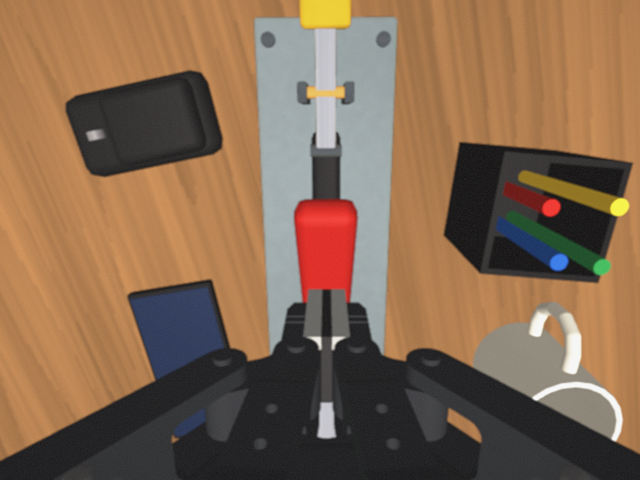

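The scene view shows the carriage home with the badge under the jaw and the knob at (136,309). The wrist view shows the fingertips centred across the red grip. Next: press down along the handle's arc.

{"op": "jog_arm", "data": {"targets": [[0, [0, 0, -0.015], 0], [0, [0, 0, -0.01], 0], [0, [0, 0, -0.005], 0], [0, [0.0005, 0.002, -0.004], 0], [0, [0.0005, 0.002, -0.004], 0], [0, [0, 0, 0], 0]]}}

```text
clock: 11.88
position: [0.5626, 0.0443, 0.1393]
ee_rot: [-0.439, 0.438, -0.555, 0.555]
contact_force: [-1.7, -0.4, 2.4]
width: 0.0
```

{"op": "jog_arm", "data": {"targets": [[0, [0.0005, 0.002, -0.004], 0], [0, [0.0005, 0.002, -0.004], 0], [0, [0.0005, 0.002, -0.004], 0]]}}

```text
clock: 12.25
position: [0.5651, 0.0507, 0.1287]
ee_rot: [-0.44, 0.437, -0.554, 0.555]
contact_force: [-1.9, 0.8, 10.4]
width: 0.0001
```

{"op": "jog_arm", "data": {"targets": [[0, [0.0005, 0.002, -0.004], 0], [0, [0.0005, 0.002, -0.004], 0], [0, [0.0005, 0.002, -0.004], 0]]}}

```text
clock: 12.62
position: [0.5663, 0.0569, 0.1162]
ee_rot: [-0.44, 0.437, -0.555, 0.555]
contact_force: [-1.4, 1.2, 7.0]
width: 0.0002
```

{"op": "jog_arm", "data": {"targets": [[0, [0.0005, 0.002, -0.004], 0], [0, [0.0005, 0.002, -0.004], 0], [0, [0.0005, 0.0015, -0.004], 0]]}}

```text
clock: 13.0
position: [0.5672, 0.0618, 0.1035]
ee_rot: [-0.439, 0.438, -0.555, 0.555]
contact_force: [-0.9, 0.1, 5.4]
width: 0.0002
```

{"op": "jog_arm", "data": {"targets": [[0, [0.0003, 0.001, -0.004], 0], [0, [0.0003, 0.001, -0.004], 0], [0, [0.0002, 0.001, -0.004], 0]]}}

```text
clock: 13.38
position: [0.5679, 0.0648, 0.0916]
ee_rot: [-0.439, 0.438, -0.555, 0.555]
contact_force: [-0.7, -0.1, 5.2]
width: 0.0003
```

{"op": "jog_arm", "data": {"targets": [[0, [0.0002, 0.001, -0.003], 0], [0, [0.0, 0.0, 0], 0]]}}

```text
clock: 13.62
position: [0.5676, 0.0657, 0.0878]
ee_rot: [0.438, -0.439, 0.555, -0.555]
contact_force: [-1.4, 0.0, 1.7]
width: 0.0
```

{"op": "jog_arm", "data": {"targets": [[0, [0, 0.0, -0.002], 0]]}}

```text
clock: 13.75
position: [0.5682, 0.0657, 0.0862]
ee_rot: [-0.439, 0.438, -0.555, 0.555]
contact_force: [-1.4, 1.1, 3.7]
width: -0.0001
```

{"op": "jog_arm", "data": {"targets": [[0, [0, 0.0, -0.002], 0]]}}

```text
clock: 13.88
position: [0.5683, 0.0658, 0.084]
ee_rot: [-0.439, 0.438, -0.555, 0.555]
contact_force: [0.1, 1.6, 2.8]
width: -0.0001
```

{"op": "jog_arm", "data": {"targets": [[0, [0, 0.0, -0.002], 0]]}}

```text
clock: 14.0
position: [0.5686, 0.0656, 0.0819]
ee_rot: [-0.439, 0.438, -0.554, 0.555]
contact_force: [0.9, 0.6, 1.4]
width: 0.0002
```

{"op": "jog_arm", "data": {"targets": [[0, [0, 0.0, -0.001], 0]]}}

```text
clock: 14.12
position: [0.5678, 0.0651, 0.0804]
ee_rot: [-0.438, 0.439, -0.555, 0.555]
contact_force: [-0.0, 0.6, 0.9]
width: -0.0001
```

{"op": "jog_arm", "data": {"targets": [[0, [0, 0.0, -0.001], 0]]}}

```text
clock: 14.25
position: [0.5681, 0.065, 0.0797]
ee_rot: [-0.438, 0.439, -0.554, 0.555]
contact_force: [0.9, -0.4, 1.6]
width: 0.0001
```

{"op": "jog_arm", "data": {"targets": [[0, [0, 0.0, -0.001], 0]]}}

```text
clock: 14.38
position: [0.5679, 0.0652, 0.0787]
ee_rot: [-0.438, 0.439, -0.555, 0.555]
contact_force: [0.5, 0.3, 1.0]
width: -0.0002
```

{"op": "jog_arm", "data": {"targets": [[0, [0, 0.0, -0.001], 0]]}}

```text
clock: 14.5
position: [0.5678, 0.0653, 0.0778]
ee_rot: [-0.438, 0.439, -0.555, 0.555]
contact_force: [-0.1, 0.3, 0.6]
width: -0.0002
```

{"op": "jog_arm", "data": {"targets": [[0, [0, 0.0, -0.001], 0]]}}

```text
clock: 14.62
position: [0.5681, 0.0653, 0.0772]
ee_rot: [-0.439, 0.438, -0.555, 0.555]
contact_force: [-0.1, -0.5, 6.0]
width: -0.0003
```

{"op": "jog_arm", "data": {"targets": [[0, [0, 0.0, -0.0005], 0]]}}

```text
clock: 14.75
position: [0.5685, 0.0653, 0.0772]
ee_rot: [-0.439, 0.438, -0.554, 0.555]
contact_force: [-0.7, -0.7, 7.6]
width: -0.0
```

{"op": "jog_arm", "data": {"targets": [[0, [0, 0.0, -0.0005], 0]]}}

```text
clock: 14.88
position: [0.5688, 0.0652, 0.077]
ee_rot: [-0.439, 0.438, -0.554, 0.555]
contact_force: [-1.8, 0.2, 8.2]
width: 0.0001
```

{"op": "jog_arm", "data": {"targets": [[0, [0, 0.0, -0.001], 0]]}}

```text
clock: 15.0
position: [0.569, 0.0652, 0.0766]
ee_rot: [-0.439, 0.438, -0.554, 0.555]
contact_force: [-1.5, -0.8, 12.2]
width: -0.0002
```

{"op": "jog_arm", "data": {"targets": [[0, [0, 0.0, -0.001], 0], [0, [0, 0.0, 0], 0]]}}

```text
clock: 15.25
position: [0.5693, 0.0651, 0.0764]
ee_rot: [-0.439, 0.438, -0.554, 0.556]
contact_force: [-2.1, -0.7, 14.3]
width: -0.0
```

The force faded to about 0–1 N, then climbed stiffly to 14 N, which fits dead centre passed and the stop reached. Next: ease off and see whether it stays down.

{"op": "jog_arm", "data": {"targets": [[0, [0, 0.0, 0.004], 0], [0, [0, 0, 0.002], 0]]}}

```text
clock: 15.5
position: [0.5677, 0.0654, 0.0799]
ee_rot: [0.438, -0.439, 0.555, -0.555]
contact_force: [-0.9, 0.2, 0.0]
width: -0.0002
```

{"op": "jog_arm", "data": {"targets": [[0, [0, 0.0, 0.03], 0], [0, [0, 0, 0.05], 0], [0, [0, -0.04, 0.04], 0], [0, [0, 0, 0], 0]]}}

```text
clock: 16.0
position: [0.5701, 0.0233, 0.203]
ee_rot: [-0.439, 0.436, -0.553, 0.557]
contact_force: [0.1, 0.5, -0.1]
width: 0.0001
```

Run:
```python
from h import *
np.set_printoptions(precision=4,suppress=True)
O=np.array([.5445,-.0336,0]);y=np.array([.2314,.9729,0]);x=np.array([.9729,-.2314,0])
f=lambda P:np.array([(P-O)@x,(P-O)@y,P[2]])
for c in('scene','wrist'):
    im,D=get_image(c);save(c+'6',im)
    for n in('handle_pad','knob','lever_pad'):
        for r in spot_point(n,c)[:1]: print(c,n,r['score'],r['position'],f(dep(c,r['position'],D)))
    for n in('jaw','badge_back'):
        for r in silhouettes(n,c)[:1]:
            v,u=np.nonzero(r['mask']);P=np.array([f(dep(c,(a,b),D)) for a,b in list(zip(u,v))[::5]])
            print(c,n,r['score'],np.percentile(P,[2,50,98],axis=0))
    mk=silhouettes('handle',c)[0]['mask'];h=cv2.cvtColor(im,cv2.COLOR_RGB2HSV)
    v,u=np.nonzero(mk&(h[...,1]>150));P=np.array([f(dep(c,(a,b),D)) for a,b in zip(u,v)]);P=P[(abs(P[:,0])<.01)&(P[:,2]>.06)];print(np.polyfit(P[:,1],P[:,2],1),np.percentile(P,[2,50,98],axis=0))
```

```text
scene handle_pad 0.88 [323.5, 243.2] [-0.0049  0.0999  0.0854]
scene knob 0.77 [135.0, 309.6] [ 0.0055 -0.1642  0.0596]
scene lever_pad 0.71 [392.9, 229.3] [-0.0022  0.202   0.0799]
scene badge_back 0.63 [[ 0.1323 -0.1014  0.0044]
 [ 0.16   -0.0643  0.0417]
 [ 0.2039 -0.0032  0.0843]]
[0.0236 0.0815] [[-0.0093  0.0371  0.0757]
 [ 0.0025  0.0868  0.0841]
 [ 0.0099  0.1349  0.0864]]
wrist handle_pad 0.58 [309.7, 164.0] [-0.0021  0.1033  0.0855]
wrist lever_pad 0.39 [311.3, 163.2] [-0.0006  0.1037  0.0861]
wrist jaw 0.85 [[ 0.0033 -0.1113  0.0476]
 [ 0.0072 -0.0972  0.0791]
 [ 0.0122  0.0508  0.2443]]Traceback (most recent call last):
  File "<stdin>", line 14, in <module>
  File "h.py", line 15, in dep
    o,d=ray(cam,px);return o+d*np.median(w)
        ~~~^^^^^^^^
  File "h.py", line 5, in ray
    m=camera_model(cam);K=np.array(m['mtx']);T=np.array(m['world_from_camera'])
ValueError: time passes only in moves, steps and waits
```

View pics/scene6.png

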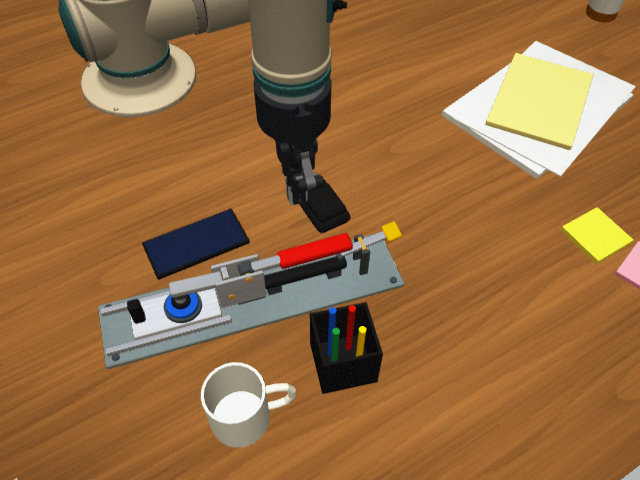

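The scene view shows the red handle level at about (316,250) and staying down with the arm clear. The jaw pad is closed on the badge at (183,300), and the knob is at home. It is locked. Next: the release lever.

{"op": "jog_arm", "data": {"targets": [[0, [0.007, 0.047, 0], 0], [0, [0.007, 0.047, 0], 0], [0, [0.0075, 0.047, 0], 0], [0, [0, 0, -0.05], 0], [0, [0, 0, -0.05], 0], [0, [0, 0, 0], 0], [0, [0, 0, 0], 0]]}}

```text
clock: 17.58
position: [0.5908, 0.1665, 0.1016]
ee_rot: [-0.439, 0.438, -0.554, 0.555]
contact_force: [0.3, 0.3, 1.4]
width: -0.0
```

Run:
```python
from h import *
im,D=get_image('scene');save('scene7',im[150:350,220:480].repeat(3,0).repeat(3,1));im,D=get_image('wrist');save('wrist7',im);s=manip.get_state();print(s['position'],s['contact_force'])
```

```text
[0.59142853 0.16649157 0.10255878] [ 0.46704697 -0.64377394  0.4395655 ]
```

View pics/wrist7.png

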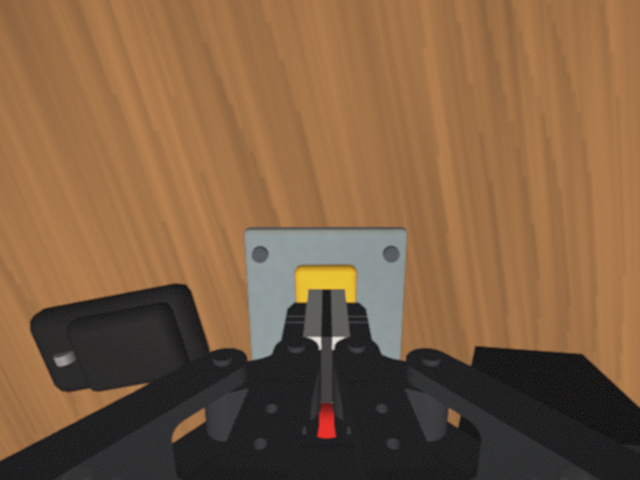

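View pics/scene7.png

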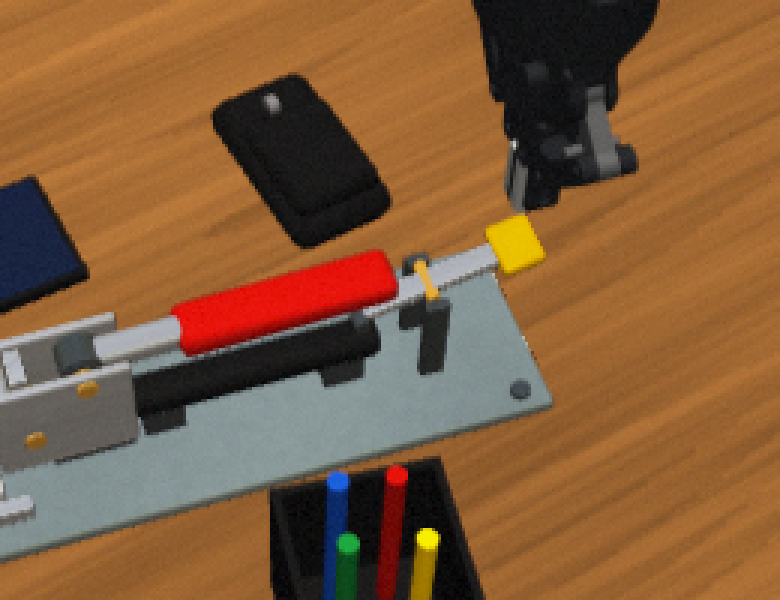

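The wrist view shows the tips over the yellow pad at (326,285). Next: push it down.

{"op": "jog_arm", "data": {"targets": [[0, [0, 0, -0.015], 0], [0, [0, 0, -0.01], 0], [0, [0, 0, -0.005], 0], [0, [0, 0, -0.005], 0], [0, [0, 0, -0.005], 0], [0, [0, 0, 0], 0]]}}

```text
clock: 18.42
position: [0.5896, 0.1667, 0.0598]
ee_rot: [0.439, -0.438, 0.555, -0.555]
contact_force: [0.4, 2.0, 2.1]
width: -0.0
```

{"op": "jog_arm", "data": {"targets": [[0, [0, 0, -0.004], 0], [0, [0, 0, -0.004], 0]]}}

```text
clock: 18.68
position: [0.5897, 0.1666, 0.0523]
ee_rot: [-0.439, 0.438, -0.555, 0.555]
contact_force: [-1.4, 2.3, 6.2]
width: -0.0001
```

{"op": "jog_arm", "data": {"targets": [[0, [0, 0, -0.004], 0], [0, [0, 0, -0.004], 0]]}}

```text
clock: 18.92
position: [0.5894, 0.1655, 0.0441]
ee_rot: [-0.438, 0.439, -0.554, 0.555]
contact_force: [-0.2, -0.5, 4.7]
width: 0.0001
```

{"op": "jog_arm", "data": {"targets": [[0, [0, 0, -0.003], 0], [0, [0, 0, 0], 0]]}}

```text
clock: 19.18
position: [0.5895, 0.1657, 0.0409]
ee_rot: [-0.438, 0.439, -0.554, 0.555]
contact_force: [-0.3, -0.6, 5.1]
width: -0.0004
```

Run:
```python
from h import *
im,D=get_image('scene');save('scene8',im);s=manip.get_state();print(s['position'],s['contact_force'])
```

```text
[0.58955877 0.1658614  0.04102682] [ 0.22117087 -1.10296576  5.09665729]
```

View pics/scene8.png

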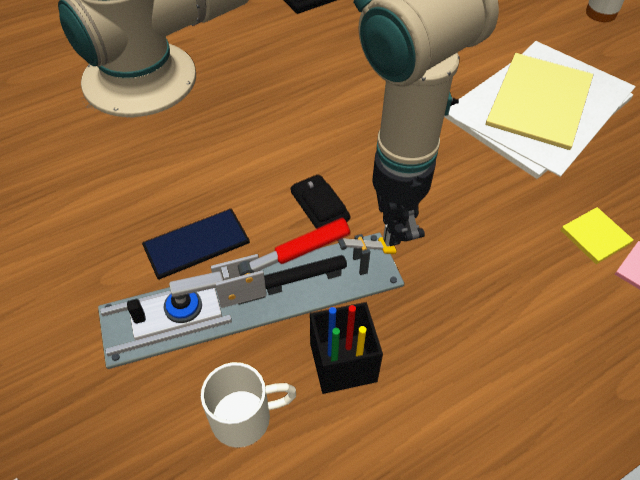

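The handle has risen partway, with its end at (345,228). Next: push on a little.

{"op": "jog_arm", "data": {"targets": [[0, [0, 0, -0.003], 0], [0, [0, 0, -0.003], 0], [0, [0, 0, -0.002], 0]]}}

```text
clock: 19.6
position: [0.5898, 0.1663, 0.0332]
ee_rot: [-0.439, 0.438, -0.555, 0.555]
contact_force: [-0.2, 0.1, 4.8]
width: -0.0
```

Run:
```python
from h import *
im,D=get_image('scene');save('scene9',im);s=manip.get_state();print(s['position'],s['contact_force'])
```

```text
[0.58977638 0.16632343 0.03296835] [ 0.81988708 -0.19315178  4.01874902]
```

View pics/scene9.png

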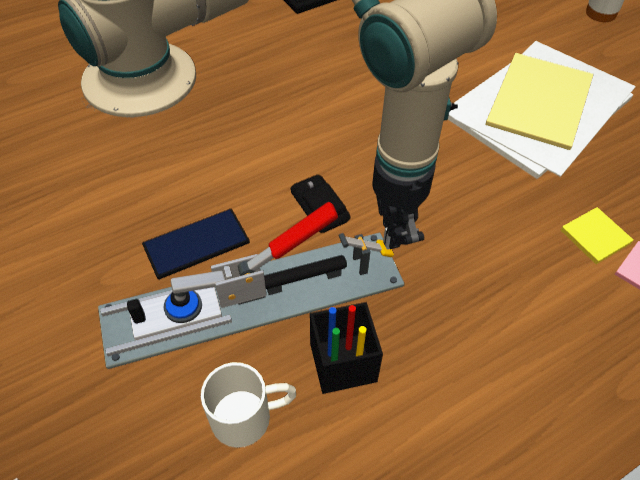

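The handle has sprung fully up, with its end at (325,212), and the jaw is open. Next: back off and check.

{"op": "jog_arm", "data": {"targets": [[0, [0, 0, 0.02], 0], [0, [0, 0, 0.03], 0], [0, [0, 0, 0.05], 0], [0, [0, 0.03, 0.05], 0], [0, [0, 0.03, 0.05], 0], [0, [0, 0, 0], 0], [0, [0, 0, 0], 0]]}}

```text
clock: 20.52
position: [0.5885, 0.2261, 0.2317]
ee_rot: [0.438, -0.439, 0.555, -0.554]
contact_force: [-0.6, 0.3, -0.0]
width: 0.0002
```

Run:
```python
from h import *
np.set_printoptions(precision=4,suppress=True)
O=np.array([.5445,-.0336,0]);y=np.array([.2314,.9729,0]);x=np.array([.9729,-.2314,0])
f=lambda P:np.array([(P-O)@x,(P-O)@y,P[2]])
for c in('scene','top'):
    im,D=get_image(c)
    save(c+'10',(im[250:350,90:220] if c=='scene' else im[220:320,370:500]).repeat(6,0).repeat(6,1))
    for n in('handle_pad','knob','lever_pad'):
        for r in spot_point(n,c)[:1]: print(c,n,r['score'],r['position'],f(dep(c,r['position'],D)))
    for n in('jaw','badge_back'):
        for r in silhouettes(n,c)[:1]:
            v,u=np.nonzero(r['mask']);P=np.array([f(dep(c,(a,b),D)) for a,b in list(zip(u,v))[::3]])
            print(c,n,r['score'],r['position'],np.percentile(P,[2,50,98],axis=0))
print(manip.get_state()['position'],manip.get_state()['contact_force'])
```

```text
scene handle_pad 0.92 [305.4, 221.1] [-0.0054  0.0747  0.1436]
scene knob 0.91 [133.1, 308.2] [ 0.0049 -0.1658  0.063 ]
scene lever_pad 0.85 [392.0, 229.9] [-0.0016  0.2004  0.08  ]
scene jaw 0.79 [190.1, 284.5] [[-0.0107 -0.1129  0.048 ]
 [ 0.0023 -0.0847  0.0798]
 [ 0.0091 -0.0341  0.0872]]
top handle_pad 0.62 [379.4, 341.3] [-0.1178 -0.0599  0.0096]
top knob 0.69 [458.5, 279.0] [-0.0046 -0.1613  0.0643]
top lever_pad 0.75 [231.3, 233.1] [0.0026 0.2018 0.0794]
top badge_back 0.2 [433.7, 279.8] [[-0.0267 -0.1701  0.022 ]
 [-0.0091 -0.132   0.0264]
 [ 0.0253 -0.0598  0.0647]]
[0.5894 0.2263 0.2329] [-0.4125 -1.6191 -0.3331]
```

View pics/scene10.png

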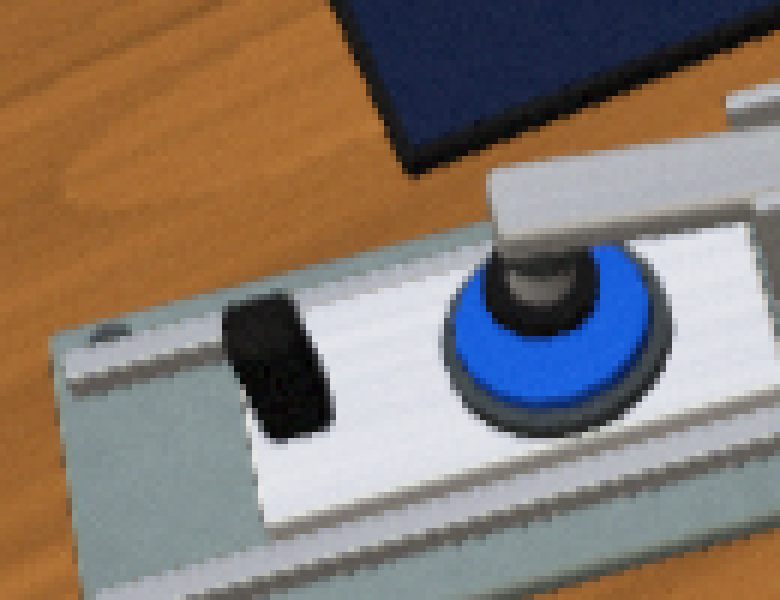

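View pics/top10.png

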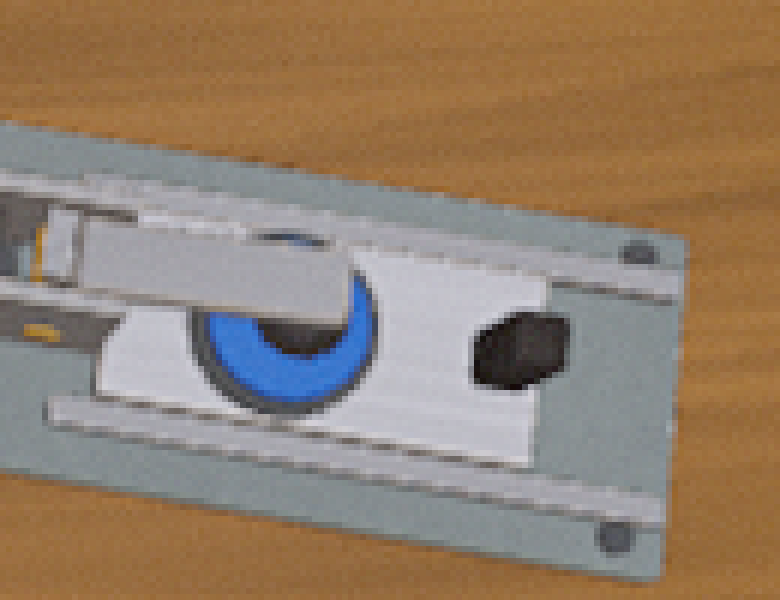

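Run:
```python
from h import *
im,D=get_image('scene');h=cv2.cvtColor(im,cv2.COLOR_RGB2HSV)
m=(h[...,0]>100)&(h[...,0]<120)&(h[...,1]>200)&(h[...,2]>150);m[:270]=0;m[330:]=0;m[:,:150]=0;m[:,220:]=0
v,u=np.nonzero(m);print(len(u),np.percentile([dep('scene',(a,b),D)[2] for a,b in zip(u,v)],[5,50,95]))
print(sign_off())
```

```text
412 [0.03595542 0.03792149 0.03925044]
the job is handed in; nothing more can be done
None
```

I pushed the carriage home, locked the pliers on the badge and opened them again with the yellow lever. The job is handed in at about 20.7 s of the 72 s allowed.

- **Carriage:** My first push passed just over the knob without touching anything. The cameras showed the closed fingertips about 10 mm higher than the TCP reading, not 17 mm lower as described. I worked from the measured height after that and pushed the knob until the hard stop. The force there rose to about 24 N.
- **Locking:** The handle resisted with up to about 10 N, faded to about 1 N past centre, then met its stop. I pressed to about 14 N. After I let go, the handle stayed level, with its pad 85 mm up.
- **Release:** The yellow lever needed about 6 N. The handle sprang fully back up to its pad height of about 144 mm, and the lever pad returned to 80 mm.

**Last checks:**
- **Carriage home:** The knob reads 161 to 166 mm to -y of the pliers' origin, against 164 mm when home.
- **Badge:** The brass disc no longer shows on the badge. The badge top is at about 38 mm, down from about 44 mm, which matches the full 6 mm press.
- **Jaw:** It looks open in the picture. I did not measure its angle.
- **Robot and bystanders:** The arm was clear of everything. The moves stayed clear of the mug, pen cup, mouse and phone, and they look unmoved in the pictures.
- **Detections that failed:** On the last look the top camera's handle-pad point was a false match. Its badge detection was weak, and the scene camera's found nothing, so I relied on the scene camera's handle reading and the blue surface's height.

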